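# Check two faces of a drilled enclosure on the squareness gauge

### The arm

A 6-joint arm with a two-finger parallel gripper is mounted at the origin on the work surface. World frame = base frame: x ahead of the robot, y to its left, z up, the work surface at z = 0. Lengths are in m, angles in rad, forces in N, time in s.
With the tool pointing down it reaches from about 0.375 to 0.975 m from the base axis. Payload 3.8 kg.
Tool frame: the origin (TCP) lies between the finger pads; the fingertips stand 17 mm ahead of it and the grasp point (between the pads) lies 2 mm behind it; z points along the fingers, y is the line along which they close (so a half turn about z gives the same grasp; the last joint's range is limited). The gripper opens to 85 mm and grips with 20 to 120 N. Pads are 22 mm wide; open, the fingers measure 114 mm over their backs; the gripper's body (76 mm by 85 mm) begins 54 mm behind the grasp point. The pads swing forward as they close: fully open they stand 13 mm farther back than shut.
Start: joints at [1.143, 0.264, 1.604, -0, 1.274, -0.037], TCP at [0.257, 0.624, 0.248] pointing down, gripper open.
Joint ranges: [-2.63, 2.63], [-0.94, 2.18], [0.31, 2.57], [-1.31, 4.45], [0, 2.66], [-2.55, 2.55]. Speed limits (rad/s): [2.57, 2.57, 3.14, 3.14, 3.14, 3.14].

### API

Orientations are given as a rotation vector (axis times angle).
In Python, from workcell import bot gives the robot as it stands.
- The arm moves only by the tool play_rows, never from a script. Its argument "steps" is one flat list of numbers, 4 for each row, row after row: the shift along the tool's x, y, z in m, then the turn about the tool's z in rad. A call has 1 to 10 rows; each row is the pose to reach, as a shift and turn from the pose commanded when the call began, along the tool's axes at that moment; what a row does not reach only later rows make up. A row lasts 1/8 s, in which the tool goes at most 62.5 mm and 10.7 degrees, less where a joint would pass 70% of its speed; a pose out of reach is approached as far as the arm can. A call with a gripper value outside its range is refused whole. "jaw" is the closure in counts, from 0 (fully open) to 255 (shut), set as the call begins (left out, the last holds). The fingers move at their own pace and stop on an object; "grip_force" is the grip in N (left out, the last holds). Time passes only in rows, so rows that repeat a pose let the fingers close. It gives the time, the measured TCP pose, the force, the opening and the grip force at its end, in the units of the state.
- bot.read_state(): the state, without advancing time (a new reading comes with each control period).
- bot.read_camera(name): name is "scene" or "top" or "wrist"; returns a dict with "pixels" (384x512x3 uint8, blue, green, red), "mtx" (3x3 intrinsics, pixels), "R" (3x3) and "t" (3): a world point X has camera coordinates R X + t. Camera axes: x right, y down, z forward; pixel columns grow to the right and rows downward; lengths in m; the calibration is good to about 2 mm. A picture is of the moment at which its call begins. There is no depth.
- bot.finish_job(): hands the job in; it is judged then, once.
The state is a dict: "time": time; "q": joint angles; "joint_vel": joint speeds; "joint_torque": joint torques, N m; "tool_pos": TCP position; "tcp_rot": TCP orientation; "wrist_force": force on the tool from outside, world axes, zero at the start; "torque": the same for the moment, N m; "width": opening from 0.0 (shut) to 1.0 (fully open); "grip_force": force on a finger pad.
Only numpy, scipy, OpenCV 4.12 (cv2) and the standard library are available. Lean on these libraries where they do the work, as an engineer would, in place of code of your own. Each camera call takes 0.05 s, during which the arm holds its last target. There are 200 camera calls.

### The job

Check the small drilled enclosure for squareness on the dial gauge: set it panel-up on the granite plate and press the long side with the row of jack holes gently home against the stop bar, flush and about central, so that it pushes the dial's plunger fully home level with the bar; hold it pressed there for at least half a second. Then turn the enclosure a quarter turn, press and hold the short end with the single socket hole against the bar in the same way, and leave it standing there, flush with the plunger in, for the dial to be read. Keep the robot itself off the bar and the dial, and leave the other things on the bench where they are.

Things in the scene. Friction and masses are not known exactly. Their poses are not given: they have to be found in the camera images.
- enclosure_center (a point): Centre (half-way up) of the small loose enclosure: closed salmon-orange metal box, 62 mm wide (its x axis), 120 mm long (y), 40 mm high (z up), about 0.34 kg, edges rounded 3 mm. Starts on the bench right of the gauge, panel (three rows of small holes) up. Its holes are shallow marks that nothing enters. Only the 62 mm width fits a gripper, so fingers then cover the long sides.
- jack_side (a point): Centre of the enclosure's long side with the row of five jack holes: 31 mm along the enclosure's +x axis from its centre, same height. Axes as the enclosure's; its outward direction is the enclosure's +x.
- socket_end (a point): Centre of the enclosure's short end with one larger socket hole: 60 mm along the enclosure's +y axis from its centre, same height. Axes as the enclosure's; its outward direction is the enclosure's +y. The opposite end is plain.
- stop_mid (a point): Point on the gauge where the middle of the stop bar's contact face lies if the carriage stands mid-slot, 20 mm above the plate's top, 45 mm above the bench. The bar may be clamped anywhere within 26 mm either way along x; where is not reported: see or feel for it. x: horizontal, square to the contact face, pointing into the bar (the direction to press); y along the bar; z up.
- gauge: The squareness gauge, fixed: grey granite plate 25 mm thick, 170 mm wide (y), 330 mm long (x), 185 mm of it in front of stop_mid (towards -x). Origin: on the bench, 45 mm in front of stop_mid. Axes as stop_mid. On it a carriage (stop_slide), locked in two slots along x: steel stop bar 110 mm long (y), 14 mm thick, 12 mm high above the plate (fingers pass over it), and the dial.
- dial_plunger (a joint): Travel (m) of the dial's spring plunger: 0 when free, its tip then 3 mm proud of the bar's contact face, above the bar's middle, 31 mm above the plate; about 0.003 when a face is home on the bar. Very light spring (0.5 N, less than the enclosure's friction). Behind the contact face: clamp post 32 to 48 mm (34 mm wide with screw), dial 57 to 114 mm (57 mm wide), both 42 to 44 mm above the plate.
- big_enclosure: Bystander: larger enclosure of the same finish, 110 x 145 x 45 mm, left of the gauge; origin under its centre.
- marker: Bystander: white paint marker with black cap, 125 mm long, 15 mm thick, lying on the bench; origin under its middle.
- screwdriver: Bystander: black-handled screwdriver 190 mm long, lying on the bench right of the enclosure.
- calliper: Bystander: slide calliper, about 160 x 55 mm and 14 mm high, lying on the bench.
- tape_roll: Bystander: roll of tape, 96 mm across, 24 mm high; origin under its centre.
- knob_tray: Bystander: grey tray of knobs, 130 x 90 x 35 mm; origin under its centre.
- cleaner_bottle: Bystander: white bottle, 54 mm across, 130 mm high; origin under its centre.
Mind the look-alikes: they are no part of the job. Leave any blue or purple look-alike of the part that bears enclosure_center alone.

How it is judged:
By the outcome, as a careful person would: the job done as asked, in the order asked, and still so for the second after the job is handed in, with the robot touching nothing.
It also fails if it takes over 72 s, if anything falls off the work surface, if the arm or the gripper's body presses on something with over 40 N, if the wrist force passes 120 N, or if a joint passes its speed limit or range.

## Working session

There is one attempt and no reset: what is moved stays moved. The work goes in short steps, Python scripts to look and compute and a tool call to move; the robot and the scene stay as the last step left them, time stands still between calls to the robot, and variables do not carry over. Pictures are saved under pics/ and viewed, at most 12 in all, crops included, and the job is handed in when it is done.

Besides the shell and the picture viewer there is one more tool, called after "Call:" by a JSON object that holds its "name" and its "arguments". play_rows: Moves the arm, as the interface text tells. Its arguments: {"type":"object","properties":{"steps":{"type":"array"},"jaw":{"type":"number"},"grip_force":{"type":"number"}},"required":["steps"]}

```bash
mkdir -p pics; cat > h.py <<'E'
import numpy as np, cv2
from workcell import bot
def cam(n):
    c=bot.read_camera(n); return c['pixels'],c['mtx'],c['R'],np.array(c['t'])
def ray(px,c,z):
    _,K,R,t=c; d=R.T@np.linalg.inv(K)@np.array([px[0],px[1],1.]); o=-R.T@t
    return o+d*(z-o[2])/d[2]
def proj(X,c):
    _,K,R,t=c; p=K@(R@np.array(X)+t); return p[:2]/p[2]
E
python3 - <<'E'
from h import *
import pickle
cs={n:cam(n) for n in('top','scene')}
pickle.dump(cs,open('c0.pkl','wb'))
for n in cs: cv2.imwrite(f'pics/{n}0.png',cs[n][0])
s=bot.read_state(); print(s['tool_pos'],s['tcp_rot'],s['time'])
c=cs['top']; print(-c[2].T@c[3]); print(ray((0,0),c,0),ray((511,0),c,0),ray((0,383),c,0))
E
```

```text
[0.25684331 0.62353474 0.24704029] [-0.60991158 -3.08129449  0.00314544] 0.1
[ 0.29187361 -0.01403222  1.26756492]
[1.21216029 0.92383608 0.        ] [ 1.26601976e+00 -8.80295381e-01  2.22044605e-16] [-0.04316527  0.72626183  0.        ]
```

View pics/top0.png

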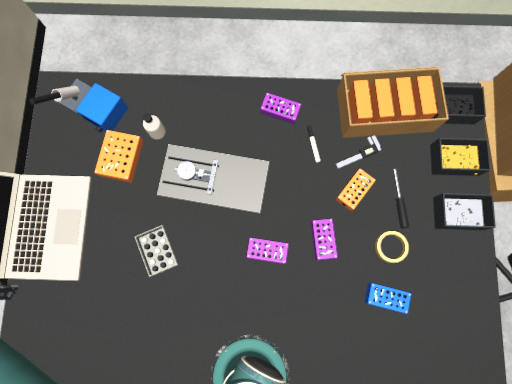

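View pics/scene0.png

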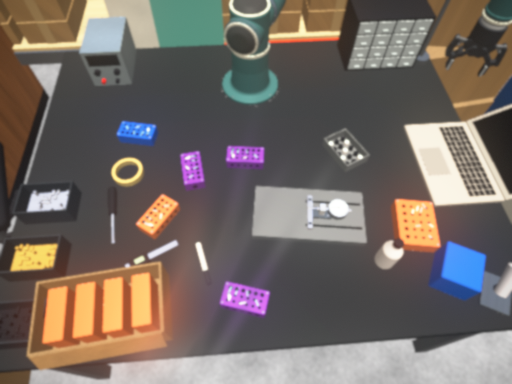

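The top view shows these candidates:
- Small orange box on its own at (356,189).
- Big orange box at (119,156).
- Orange boxes in a carton at (390,100).
- Purple boxes at (281,107), (268,250) and (325,239).
- Blue box at (389,298).

I choose the small loose orange box at (356,189), right of the gauge. The stop bar is at about (214,177), with the dial to its left.

```bash
python3 - <<'E'
from h import *
import pickle
cs=pickle.load(open('c0.pkl','rb'))
c=cs['top'];im=c[0]
hsv=cv2.cvtColor(im,cv2.COLOR_BGR2HSV)
m=cv2.inRange(hsv,(5,120,120),(20,255,255)); m=cv2.morphologyEx(m,cv2.MORPH_CLOSE,np.ones((5,5)))
n,l,st,ce=cv2.connectedComponentsWithStats(m)
i=l[189,352] or l[185,350]; 
ct=max(cv2.findContours((l==i).astype(np.uint8),cv2.RETR_EXTERNAL,cv2.CHAIN_APPROX_NONE)[0],key=len)
w=np.array([ray(p[0],c,.035)[:2]*1000 for p in ct],np.float32); print('encl',cv2.minAreaRect(w),st[i])
g=cv2.inRange(hsv,(0,0,85),(180,60,255)); g=cv2.morphologyEx(g,cv2.MORPH_CLOSE,np.ones((5,5)))
n,l,st,ce=cv2.connectedComponentsWithStats(g); i=l[190,240]
ct=max(cv2.findContours((l==i).astype(np.uint8),cv2.RETR_EXTERNAL,cv2.CHAIN_APPROX_NONE)[0],key=len)
w=np.array([ray(p[0],c,.025)[:2]*1000 for p in ct],np.float32); r=cv2.minAreaRect(w); print('plate',r,cv2.boxPoints(r),st[i])
a=cv2.resize(im[140:220,150:280],(780,480),interpolation=cv2.INTER_CUBIC)
b=cv2.resize(im[160:220,326:386],(400,400),interpolation=cv2.INTER_CUBIC)
s=cs['scene'][0]; d=cv2.resize(s[190:240,133:183],(400,400),interpolation=cv2.INTER_CUBIC)
cv2.imwrite('pics/a.png',a); cv2.imwrite('pics/b.png',np.hstack([b,d]))
E
```

```text
encl ((559.274658203125, -311.6435546875), (64.11761474609375, 129.7362060546875), 53.49384689331055) [336 168  40  43 841]
plate ((584.2974243164062, 133.55764770507812), (332.26751708984375, 172.56161499023438), 81.6570816040039) [[474.82413  -18.298859]
 [645.5596   -43.337097]
 [693.77075  285.41415 ]
 [523.0353   310.4524  ]] [ 156  144  114   70 5615]
```

View pics/a.png

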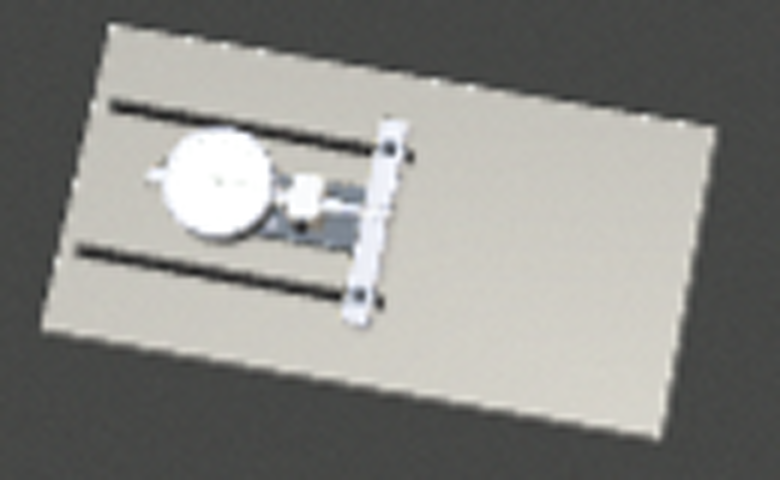

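View pics/b.png

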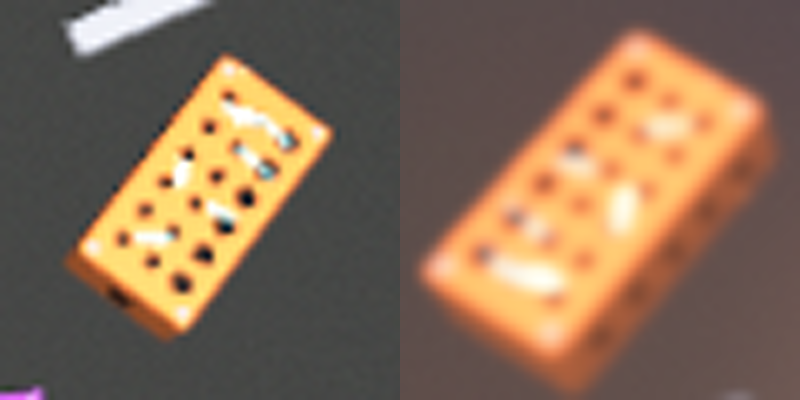

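The crop shows the socket hole on the lower-left end of the box in the top view. The scene view shows the row of jack holes on the side that faces upper-left in the top view. So the enclosure's +x points about 53° in world, and +y about 143°. The bar's contact face runs from about (410,122) to (368,326) in the crop, which puts its middle near top pixel (214.8,177).

```bash
cat >> h.py <<'E'
from scipy.spatial.transform import Rotation as Ro
GX=np.radians(81.66)
def go(x,y,z,thy):
    s=bot.read_state(); R=Ro.from_rotvec(s['tcp_rot']).as_matrix(); p=np.array(s['tool_pos'])
    cur=np.arctan2(R[1,1],R[0,1]); d=cur-np.radians(thy); d=(d+np.pi)%(2*np.pi)-np.pi
    print('t',round(s['time'],2),'pos',p.round(4),'thy',np.degrees(cur).round(2),'tilt',R[:,2].round(3),'shift',(R.T@(np.array([x,y,z])-p)).round(4),'turn',d.round(4),'F',np.round(s['wrist_force'],1),'w',s['width'])
E
python3 - <<'E'
from h import *
import pickle
c=pickle.load(open('c0.pkl','rb'))['top']
u=np.array([np.cos(GX),np.sin(GX)]); v=np.array([-u[1],u[0]]); sm=np.array([.5843,.1336])+.02*u
for p in [(150+410/6,140+122/6),(150+368/6,140+326/6),(214.8,177)]:
    X=ray(p,c,.037)[:2]; print(X,(X-sm)@u,(X-sm)@v)
print(sm)
go(.559,-.311,.22,53.5)
E
```

```text
[0.63826381 0.11909206] -0.026527225660533057 -0.05549746657477418
[0.52858456 0.13534856] -0.02635128612151594 0.05537985722294768
[0.58402053 0.12744885] -0.026126636177093363 -0.0006156880440736822
[0.58720094 0.1533885 ]
t 0.1 pos [0.2568 0.6235 0.247 ] thy 67.61 tilt [-0.001 -0.002 -1.   ] shift [-0.6354 -0.7489  0.0285] turn 0.2462 F [-0.1  0.7  0.4] w 1.000776822714432
```

Call:
{"name": "play_rows", "arguments": {"steps": [-0.32, -0.375, 0, 0.123, -0.32, -0.375, 0, 0.123, -0.32, -0.375, 0, 0.123, -0.32, -0.375, 0, 0.123, -0.635, -0.749, 0.028, 0.246, -0.635, -0.749, 0.028, 0.246, -0.635, -0.749, 0.028, 0.246, -0.635, -0.749, 0.028, 0.246, -0.635, -0.749, 0.028, 0.246, -0.635, -0.749, 0.028, 0.246]}}

```text
time: 1.35
tool_pos: [0.4495, 0.0278, 0.2338]
tcp_rot: [0.983, 2.983, 0.0]
wrist_force: [0.2, 0.1, 0.9]
width: 0.995
grip_force: 0.0
```

```bash
python3 -c "
from h import *
go(.559,-.311,.22,53.5)"
```

```text
t 1.35 pos [0.4495 0.0278 0.2338] thy 53.51 tilt [ 0.  0. -1.] shift [-0.2895 -0.2073  0.0138] turn 0.0002 F [0.2 0.1 0.9] w 0.9952247846535552
```

Call:
{"name": "play_rows", "arguments": {"steps": [-0.289, -0.207, 0.014, 0, -0.289, -0.207, 0.014, 0, -0.289, -0.207, 0.014, 0, -0.289, -0.207, 0.014, 0, -0.289, -0.207, 0.014, 0, -0.289, -0.207, 0.014, 0, -0.289, -0.207, 0.014, 0, -0.289, -0.207, 0.014, 0]}}

```text
time: 2.35
tool_pos: [0.5582, -0.308, 0.2191]
tcp_rot: [-0.984, -2.982, -0.001]
wrist_force: [-0.4, 0.4, -0.0]
width: 0.999
grip_force: 0.0
```

```bash
cat > encl.py <<'E'
from h import *
import sys
def encl(name,ztop,fn=None):
    c=cam(name); hsv=cv2.cvtColor(c[0],cv2.COLOR_BGR2HSV)
    if fn: cv2.imwrite('pics/'+fn,c[0])
    m=cv2.inRange(hsv,(3,90,110),(22,255,255)); m=cv2.morphologyEx(m,cv2.MORPH_CLOSE,np.ones((9,9)))
    cts=cv2.findContours(m,cv2.RETR_EXTERNAL,cv2.CHAIN_APPROX_NONE)[0]
    for ct in cts:
        if cv2.contourArea(ct)<300: continue
        w=np.array([ray(p[0],c,ztop)[:2]*1000 for p in ct],np.float32); print(np.round(np.hstack([np.ravel(x) for x in cv2.minAreaRect(w)]),1),cv2.boundingRect(ct))
    return c
E
python3 -c "
from encl import *
go(.559,-.311,.22,53.5)
c=encl('wrist',.04,'w1.png'); print(-c[2].T@c[3], proj([.559,-.311,.04],c))"
```

```text
t 2.35 pos [ 0.5582 -0.308   0.2191] thy 53.49 tilt [-0.002  0.001 -1.   ] shift [-0.0025 -0.002  -0.0009] turn -0.0002 F [-0.4  0.4 -0. ] w 0.9991215134957305
[ 774.9 -377.8  103.1  161.     5.7] (234, 281, 124, 93)
[ 561.5 -313.5   62.2  121.7   53.4] (217, 119, 64, 117)
[ 397.4 -414.    99.7   87.6   55.1] (5, 56, 108, 98)
[ 0.49360353 -0.26101968  0.34565452] [249.00727364 177.14596128]
```

View pics/w1.png

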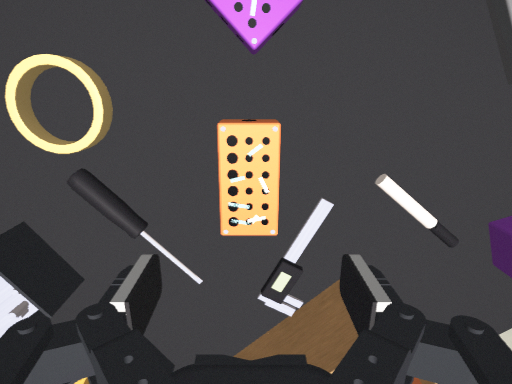

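The wrist view confirms it: the salmon box at (249,178) has the socket at its upper end, and the tip of the calliper jaw at (325,202) is well clear of where the fingers will go. I descend and grip.

```bash
python3 -c "
from h import *
go(.5612,-.3133,.028,53.4)"
```

```text
t 2.4 pos [ 0.5583 -0.3075  0.2194] thy 53.54 tilt [-0.001  0.001 -1.   ] shift [-0.0061 -0.003   0.1914] turn 0.0024 F [ 0.1  0.7 -1.1] w 0.9965791418214394
```

Call:
{"name": "play_rows", "arguments": {"steps": [-0.005, -0.002, 0.06, 0, -0.005, -0.002, 0.11, 0, -0.005, -0.002, 0.14, 0, -0.005, -0.002, 0.14, 0, -0.005, -0.002, 0.14, 0]}}

```text
time: 3.02
tool_pos: [0.5626, -0.3128, 0.0818]
tcp_rot: [0.981, 2.982, -0.001]
wrist_force: [0.6, -0.2, -0.2]
width: 1.002
grip_force: 0.0
```

```bash
python3 -c "
from encl import *
go(.5612,-.3133,.028,53.4)
c=encl('wrist',.04)
go(.5612,-.3133,.028,53.4)"
```

```text
t 3.02 pos [ 0.5626 -0.3128  0.0818] thy 53.58 tilt [ 0.002 -0.001 -1.   ] shift [ 0.001  -0.0013  0.0538] turn 0.0031 F [ 0.6 -0.2 -0.2] w 1.0018669889944682
[ 561.  -313.    61.5  122.4   53.4] (193, 126, 115, 192)
[ 434.5 -374.6   11.3   54.3   39.3] (0, 61, 23, 105)
t 3.08 pos [ 0.5632 -0.3133  0.0825] thy 53.56 tilt [ 0.003 -0.002 -1.   ] shift [ 0.0018 -0.0012  0.0545] turn 0.0029 F [ 0.1 -0.9  0.8] w 1.0005557630569226
```

Call:
{"name": "play_rows", "arguments": {"steps": [0.001, -0.001, 0.03, 0, 0.001, -0.001, 0.054, 0, 0.001, -0.001, 0.054, 0, 0.001, -0.001, 0.054, 0]}}

```text
time: 3.58
tool_pos: [0.5617, -0.3141, 0.0282]
tcp_rot: [0.982, 2.981, -0.001]
wrist_force: [1.1, 0.4, 0.8]
width: 0.999
grip_force: 0.0
```

Call:
{"name": "play_rows", "arguments": {"steps": [0, 0, 0, 0, 0, 0, 0, 0, 0, 0, 0, 0, 0, 0, 0, 0, 0, 0, 0, 0, 0, 0, 0, 0], "jaw": 255, "grip_force": 40}}

```text
time: 4.32
tool_pos: [0.5618, -0.3139, 0.0281]
tcp_rot: [0.982, 2.98, -0.001]
wrist_force: [0.1, 1.0, 6.0]
width: 0.714
grip_force: 46.4
```

Call:
{"name": "play_rows", "arguments": {"steps": [0, 0, -0.03, 0, 0, 0, -0.07, 0, 0, 0, -0.09, 0, 0, 0, -0.09, 0, 0, 0, -0.09, 0]}}

```text
time: 4.95
tool_pos: [0.559, -0.3126, 0.1141]
tcp_rot: [-0.983, -2.981, -0.001]
wrist_force: [-0.7, 0.0, -4.6]
width: 0.717
grip_force: 45.8
```

```bash
python3 -c "
from encl import *
u=np.array([np.cos(GX),np.sin(GX)]); f=np.array([.584,.1277]); p=f-.080*u; print(p)
go(*p,.11,81.66)"
```

```text
[0.57239624 0.04854602]
t 4.95 pos [ 0.559  -0.3126  0.1141] thy 53.51 tilt [-0.003  0.002 -1.   ] shift [0.204  0.2983 0.0046] turn -0.4913 F [-0.7  0.  -4.6] w 0.7169609248561952
```

Call:
{"name": "play_rows", "arguments": {"steps": [0.204, 0.298, 0, -0.49, 0.204, 0.298, 0, -0.49, 0.204, 0.298, 0, -0.49, 0.204, 0.298, 0, -0.49, 0.204, 0.298, 0, -0.49, 0.204, 0.298, 0, -0.49, 0.204, 0.298, 0, -0.49, 0.204, 0.298, 0, -0.49, 0.204, 0.298, 0, -0.49]}}

```text
time: 6.08
tool_pos: [0.5728, 0.0463, 0.115]
tcp_rot: [-0.233, -3.131, 0.001]
wrist_force: [-0.7, -0.8, -4.4]
width: 0.718
grip_force: 46.4
```

```bash
cat > gauge.py <<'E'
from encl import *
def look(fn):
    c=cam('wrist'); cv2.imwrite('pics/'+fn,c[0])
    f=np.array([.584,.1277]); u=np.array([np.cos(GX),np.sin(GX)]); v=np.array([-u[1],u[0]])
    print('exp bar face ends',[proj([*(f+k*v),.037],c).round(1) for k in(-.055,0,.055)])
    return c
E
python3 -c "
from gauge import *
go(.5724,.0485,.11,81.66)
c=look('w2.png')
import pickle; pickle.dump(c,open('c2.pkl','wb'))
go(.5724,.0485,.11,81.66)"
```

```text
t 6.08 pos [0.5728 0.0463 0.115 ] thy 81.51 tilt [-0.002 -0.    -1.   ] shift [0.0007 0.0021 0.005 ] turn -0.0027 F [-0.7 -0.8 -4.4] w 0.717997446235548
exp bar face ends [array([360.7, 278.3]), array([369.1, 210.4]), array([378.9, 130.8])]
t 6.12 pos [0.573  0.0462 0.1153] thy 81.49 tilt [-0.001 -0.    -1.   ] shift [0.001  0.0022 0.0053] turn -0.003 F [ 0.3 -0.5 -4.2] w 0.7141272668075891
```

View pics/w2.png

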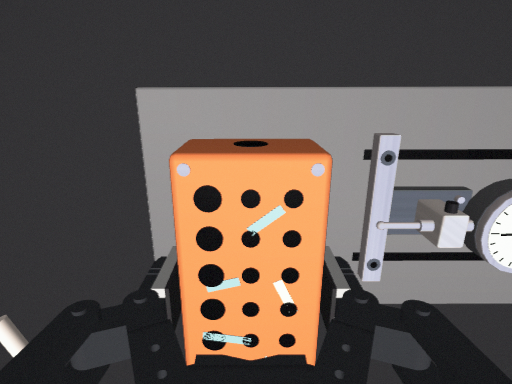

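The wrist view shows the box held panel-up and parallel to the bar. The bar's left edge runs from about (375,135) to (363,280), with the dial plunger at (380,226). I measure the bar and lower the box.

```bash
python3 -c "
from gauge import *
import pickle
c=pickle.load(open('c2.pkl','rb'))
u=np.array([np.cos(GX),np.sin(GX)]); v=np.array([-u[1],u[0]]); f=np.array([.584,.1277])
g=cv2.cvtColor(c[0],cv2.COLOR_BGR2GRAY)
for r in (145,170,195,210,245,270): print(r,[(x,int(g[r,x])) for x in range(356,404,2)][:20])
pts=[ (x,y) for x,y in ((138,88),(300,88),(500,88))]
# plate far edge (row) direction
e=[]
for x in (170,200,240,300,350,420,480):
    col=g[60:130,x].astype(int); y=60+np.argmax(np.diff(col)); e.append(ray((x,y),c,.025)[:2])
e=np.array(e); d=np.polyfit(e[:,1],e[:,0],1); print('edge heading',90-np.degrees(np.arctan(d[0])), (e-f)@v*1000)
"
```

```text
145 [(356, 146), (358, 147), (360, 147), (362, 146), (364, 147), (366, 147), (368, 147), (370, 148), (372, 122), (374, 84), (376, 82), (378, 114), (380, 199), (382, 206), (384, 205), (386, 201), (388, 205), (390, 204), (392, 200), (394, 198)]
170 [(356, 148), (358, 149), (360, 147), (362, 148), (364, 147), (366, 150), (368, 144), (370, 77), (372, 81), (374, 82), (376, 194), (378, 202), (380, 204), (382, 201), (384, 204), (386, 203), (388, 200), (390, 196), (392, 196), (394, 200)]
195 [(356, 147), (358, 145), (360, 147), (362, 147), (364, 147), (366, 123), (368, 82), (370, 82), (372, 126), (374, 199), (376, 205), (378, 205), (380, 202), (382, 201), (384, 203), (386, 195), (388, 195), (390, 200), (392, 163), (394, 104)]
210 [(356, 146), (358, 147), (360, 145), (362, 146), (364, 134), (366, 81), (368, 82), (370, 121), (372, 198), (374, 205), (376, 205), (378, 203), (380, 203), (382, 204), (384, 196), (386, 195), (388, 203), (390, 160), (392, 102), (394, 102)]
245 [(356, 143), (358, 144), (360, 120), (362, 81), (364, 83), (366, 145), (368, 203), (370, 208), (372, 210), (374, 208), (376, 206), (378, 203), (380, 200), (382, 202), (384, 196), (386, 143), (388, 142), (390, 143), (392, 144), (394, 145)]
270 [(356, 139), (358, 82), (360, 82), (362, 111), (364, 202), (366, 207), (368, 207), (370, 169), (372, 128), (374, 154), (376, 199), (378, 205), (380, 200), (382, 145), (384, 144), (386, 141), (388, 144), (390, 143), (392, 142), (394, 143)]
edge heading 81.55160935136544 [83.02235025 82.94513143 82.8421861  82.68779618 82.55916363 82.37911734
 82.84278514]
```

```bash
python3 -c "
from gauge import *
import pickle
c=pickle.load(open('c2.pkl','rb'))
u=np.array([np.cos(GX),np.sin(GX)]); v=np.array([-u[1],u[0]]); f=np.array([.584,.1277])
e=np.array([ray(p,c,.037)[:2] for p in ((378.3,145),(375,170),(372,195),(370,210),(366,245),(362.3,270))])
print(((e-f)@u*1000).round(2),((e-f)@v*1000).round(1)); print(proj([*(f),.056],c))
d=np.polyfit(e[:,0],e[:,1],1); print(90+np.degrees(np.arctan(d[0])))
t=ray((380,226),c,.056)[:2]; print('plunger tip',(t-f)@u,(t-f)@v)
for k in (0,): go(*(f-.080*u),.054,81.6)
"
```

```text
[0.73 0.61 0.69 0.59 0.85 0.42] [ 45.8  29.   11.3   0.3 -27.  -47.8]
[379.75737665 221.04717065]
81.58115566738128
plunger tip 0.0005938859078069045 -0.0034708808015765664
t 6.12 pos [0.573  0.0462 0.1153] thy 81.49 tilt [-0.001 -0.    -1.   ] shift [0.0009 0.0022 0.0613] turn -0.0019 F [ 0.3 -0.5 -4.2] w 0.7141272668075891
```

Call:
{"name": "play_rows", "arguments": {"steps": [0.001, 0.002, 0.03, -0.002, 0.001, 0.002, 0.05, -0.002, 0.001, 0.002, 0.058, -0.002, 0.001, 0.002, 0.058, -0.002, 0.001, 0.002, 0.058, -0.002, 0.001, 0.002, 0.058, -0.002]}}

```text
time: 6.88
tool_pos: [0.5736, 0.0498, 0.059]
tcp_rot: [0.227, 3.131, 0.0]
wrist_force: [-1.2, -1.6, -4.2]
width: 0.716
grip_force: 46.2
```

Call:
{"name": "play_rows", "arguments": {"steps": [0, 0, 0.002, 0, 0, 0, 0.004, 0, 0, 0, 0.004, 0]}}

```text
time: 7.25
tool_pos: [0.5724, 0.0497, 0.0537]
tcp_rot: [-0.227, -3.133, 0.0]
wrist_force: [-0.5, 0.0, -4.2]
width: 0.715
grip_force: 46.3
```

Call:
{"name": "play_rows", "arguments": {"steps": [0, 0, 0.0005, 0, 0, 0, 0.001, 0, 0, 0, 0.001, 0]}}

```text
time: 7.62
tool_pos: [0.5727, 0.0497, 0.0532]
tcp_rot: [0.227, 3.133, 0.0]
wrist_force: [-1.1, -0.1, -2.3]
width: 0.716
grip_force: 46.7
```

Call:
{"name": "play_rows", "arguments": {"steps": [0, 0, 0.0006, 0, 0, 0, 0.0006, 0]}}

```text
time: 7.88
tool_pos: [0.5728, 0.0497, 0.0531]
tcp_rot: [0.227, 3.133, 0.0]
wrist_force: [-4.6, 0.3, 5.6]
width: 0.719
grip_force: 47.4
```

Call:
{"name": "play_rows", "arguments": {"steps": [0, 0, 0, 0, 0, 0, 0, 0, 0, 0, 0, 0, 0, 0, 0, 0, 0, 0, 0, 0], "jaw": 0}}

```text
time: 8.5
tool_pos: [0.5727, 0.0497, 0.0523]
tcp_rot: [0.227, 3.133, -0.0]
wrist_force: [-0.4, 0.0, 0.0]
width: 1.002
grip_force: 0.0
```

Call:
{"name": "play_rows", "arguments": {"steps": [0, 0, -0.06, 0, 0, 0, -0.09, 0, 0, 0, -0.09, 0, 0, 0, -0.09, 0]}}

```text
time: 9.0
tool_pos: [0.572, 0.0496, 0.1416]
tcp_rot: [-0.227, -3.132, 0.0]
wrist_force: [-0.0, -0.1, -0.1]
width: 0.999
grip_force: 0.0
```

```bash
python3 -c "
from gauge import *
u=np.array([np.cos(GX),np.sin(GX)]); v=np.array([-u[1],u[0]]); f=np.array([.584,.1277])
c=encl('wrist',.065)
go(*(f-.130*u),.14,-8.4)
"
```

```text
[571.6  48.8  61.4 121.7  81.6] (203, 123, 96, 165)
t 9.05 pos [0.5714 0.0496 0.1407] thy 81.7 tilt [-0.003 -0.    -1.   ] shift [-0.0011 -0.0509  0.0008] turn 1.5726 F [-0.1 -0.1  0.1] w 0.9953691699615708
```

Call:
{"name": "play_rows", "arguments": {"steps": [-0.001, -0.051, 0, 1.573, -0.001, -0.051, 0, 1.573, -0.001, -0.051, 0, 1.573, -0.001, -0.051, 0, 1.573, -0.001, -0.051, 0, 1.573, -0.001, -0.051, 0, 1.573, -0.001, -0.051, 0, 1.573, -0.001, -0.051, 0, 1.573, -0.001, -0.051, 0, 1.573, -0.001, -0.051, 0, 1.573]}}

```text
time: 10.3
tool_pos: [0.565, -0.0009, 0.1403]
tcp_rot: [-2.376, -2.052, 0.004]
wrist_force: [-0.5, -0.3, 0.4]
width: 0.998
grip_force: 0.0
```

```bash
python3 -c "
from gauge import *
u=np.array([np.cos(GX),np.sin(GX)]); v=np.array([-u[1],u[0]]); f=np.array([.584,.1277])
c=encl('wrist',.065)
go(*(f-.130*u),.048,-8.4)
"
```

```text
[574.   49.1  60.6 118.9  81.6] (156, 89, 194, 96)
t 10.35 pos [ 0.5652 -0.0009  0.1406] thy -8.34 tilt [-0.003  0.    -1.   ] shift [-0.      0.0002  0.0926] turn 0.0011 F [ 0.1 -0.2  0. ] w 0.9962877712779089
```

Call:
{"name": "play_rows", "arguments": {"steps": [0, 0, 0.05, 0.001, 0, 0, 0.085, 0.001, 0, 0, 0.092, 0.001, 0, 0, 0.092, 0.001]}}

```text
time: 10.85
tool_pos: [0.5662, -0.0009, 0.0501]
tcp_rot: [-2.379, -2.051, 0.001]
wrist_force: [-0.7, -0.3, 0.4]
width: 1.0
grip_force: 0.0
```

Call:
{"name": "play_rows", "arguments": {"steps": [0.006, 0, 0, 0, 0.012, 0, 0, 0, 0.018, 0, 0, 0, 0.024, 0, 0, 0, 0.03, 0, 0, 0, 0.036, 0, 0, 0, 0.042, 0, 0, 0, 0.046, 0, 0, 0, 0.048, 0, 0, 0, 0.05, 0, 0, 0]}}

```text
time: 12.1
tool_pos: [0.5735, 0.0486, 0.0502]
tcp_rot: [-2.379, -2.051, 0.001]
wrist_force: [-1.1, -3.9, 3.4]
width: 1.001
grip_force: 2.0
```

```bash
python3 -c "
from gauge import *
u=np.array([np.cos(GX),np.sin(GX)]); v=np.array([-u[1],u[0]]); f=np.array([.584,.1277])
c=encl('wrist',.065,'w3.png')
go(*(f-.073*u),.048,-8.4)
"
```

```text
[578.6  89.8  61.1 118.2  81.4] (77, 115, 338, 155)
t 12.15 pos [0.5736 0.0489 0.0502] thy -8.49 tilt [-0.  0. -1.] shift [ 0.0065 -0.0012  0.0022] turn -0.0015 F [-0.6 -2.8  2.5] w 0.998099187760759
```

View pics/w3.png

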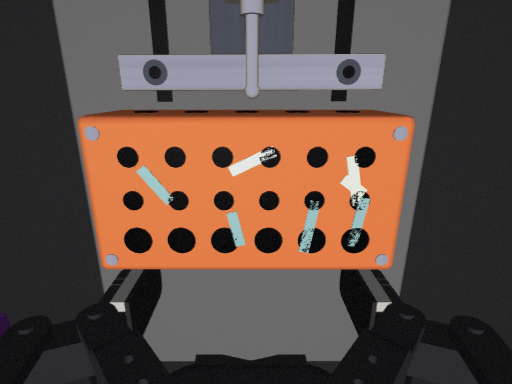

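The wrist view shows the box centred on the plunger at (252,91) and parallel to the bar, with both fingers on its back and about 7 mm to go.

Call:
{"name": "play_rows", "arguments": {"steps": [0.001, 0, 0, 0, 0.002, 0, 0, 0, 0.003, 0, 0, 0, 0.004, 0, 0, 0, 0.005, 0, 0, 0, 0.0055, 0, 0, 0, 0.006, 0, 0, 0, 0.006, 0, 0, 0]}}

```text
time: 13.15
tool_pos: [0.5744, 0.0544, 0.0502]
tcp_rot: [-2.379, -2.051, 0.001]
wrist_force: [-0.3, -3.1, 1.5]
width: 1.005
grip_force: 1.8
```

Call:
{"name": "play_rows", "arguments": {"steps": [0.0005, 0, 0, 0, 0.001, 0, 0, 0, 0.001, 0, 0, 0]}}

```text
time: 13.52
tool_pos: [0.5746, 0.0553, 0.0502]
tcp_rot: [-2.38, -2.051, 0.001]
wrist_force: [-1.7, -5.1, 1.4]
width: 1.0
grip_force: 2.2
```

Call:
{"name": "play_rows", "arguments": {"steps": [0.0005, 0, 0, 0, 0.001, 0, 0, 0, 0.001, 0, 0, 0]}}

```text
time: 13.9
tool_pos: [0.5747, 0.0563, 0.0502]
tcp_rot: [-2.38, -2.051, 0.001]
wrist_force: [-0.3, -4.0, -0.1]
width: 0.998
grip_force: 2.2
```

Call:
{"name": "play_rows", "arguments": {"steps": [0.0005, 0, 0, 0, 0.001, 0, 0, 0, 0.001, 0, 0, 0]}}

```text
time: 14.28
tool_pos: [0.5749, 0.0569, 0.0503]
tcp_rot: [2.378, 2.052, -0.001]
wrist_force: [-1.6, -5.4, 0.1]
width: 1.0
grip_force: 3.2
```

Call:
{"name": "play_rows", "arguments": {"steps": [0.0005, 0, 0, 0, 0.001, 0, 0, 0, 0.001, 0, 0, 0]}}

```text
time: 14.65
tool_pos: [0.575, 0.0571, 0.0504]
tcp_rot: [2.377, 2.052, -0.003]
wrist_force: [-1.6, -10.1, 1.5]
width: 1.0
grip_force: 4.9
```

```bash
python3 -c "
from gauge import *
u=np.array([np.cos(GX),np.sin(GX)]); v=np.array([-u[1],u[0]]); f=np.array([.584,.1277])
c=encl('wrist',.065,'w4.png')
go(*(f-.073*u),.048,-8.4)
"
```

```text
[579.9  98.1  60.9 118.4  81.5] (77, 116, 338, 154)
t 14.7 pos [0.575  0.0571 0.0504] thy -8.4 tilt [-0.    -0.002 -1.   ] shift [-0.0018 -0.0013  0.0024] turn -0.0 F [-2.2 -9.5  0.8] w 0.998224503250329
```

Force has risen to about 10 N with the position stalled, so the side is home on the bar. I hold it there.

Call:
{"name": "play_rows", "arguments": {"steps": [0.0005, 0, 0, 0, 0.0005, 0, 0, 0, 0.0005, 0, 0, 0, 0.0005, 0, 0, 0, 0.0005, 0, 0, 0, 0.0005, 0, 0, 0, 0.0005, 0, 0, 0, 0.0005, 0, 0, 0]}}

```text
time: 15.7
tool_pos: [0.575, 0.0571, 0.0504]
tcp_rot: [2.377, 2.052, -0.004]
wrist_force: [-1.2, -11.9, 2.2]
width: 0.999
grip_force: 5.8
```

```bash
python3 -c "
from gauge import *
c=encl('wrist',.065,'w4.png'); cv2.imwrite('pics/w4c.png',cv2.resize(c[0][30:180,60:430],(740,300)))
go(.57,.05,.048,-8.4)
"
```

```text
[579.9  98.1  60.9 118.4  81.5] (77, 116, 338, 154)
t 15.75 pos [0.575  0.0571 0.0504] thy -8.39 tilt [-0.001 -0.003 -1.   ] shift [-0.0077 -0.0039  0.0025] turn 0.0001 F [ -1.7 -11.6   2.6] w 1.0022321527664024
```

View pics/w4c.png

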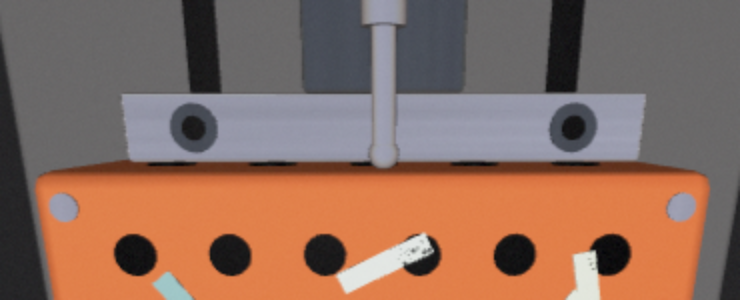

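The crop shows the jack side flush along the bar with the plunger tip at (384,157) pushed in level, held for over 1 s. Next I back off and regrip the box off-centre, with the fingers above the bar.

Call:
{"name": "play_rows", "arguments": {"steps": [-0.008, 0, 0, 0, -0.025, 0, 0, 0, -0.025, 0, -0.05, 0, -0.025, 0, -0.09, 0, -0.025, 0, -0.09, 0]}}

```text
time: 16.38
tool_pos: [0.5749, 0.034, 0.1449]
tcp_rot: [2.376, 2.047, 0.012]
wrist_force: [0.4, 0.3, 0.6]
width: 0.999
grip_force: 0.0
```

```bash
python3 -c "
from gauge import *
u=np.array([np.cos(GX),np.sin(GX)]); v=np.array([-u[1],u[0]]); f=np.array([.584,.1277])
c=encl('wrist',.065)
go(*(f-.033*u+.036*v),.14,81.6)
"
```

```text
[579.7  97.6  60.7 118.8  81.5] (144, 67, 193, 98)
t 16.43 pos [0.5731 0.034  0.1425] thy -8.51 tilt [ 0.005  0.001 -1.   ] shift [ 0.0612 -0.039   0.0024] turn -1.5727 F [-0.9  0.5 -0.9] w 0.9973474982362032
```

Call:
{"name": "play_rows", "arguments": {"steps": [0.06, -0.039, 0, -1.573, 0.06, -0.039, 0, -1.573, 0.06, -0.039, 0, -1.573, 0.06, -0.039, 0, -1.573, 0.06, -0.039, 0, -1.573, 0.06, -0.039, 0, -1.573, 0.06, -0.039, 0, -1.573, 0.06, -0.039, 0, -1.573, 0.06, -0.039, 0, -1.573, 0.06, -0.039, 0, -1.573]}}

```text
time: 17.68
tool_pos: [0.5405, 0.0991, 0.1384]
tcp_rot: [-0.23, -3.13, 0.001]
wrist_force: [-0.3, -1.3, -0.1]
width: 1.002
grip_force: 0.0
```

```bash
python3 -c "
from gauge import *
u=np.array([np.cos(GX),np.sin(GX)]); v=np.array([-u[1],u[0]]); f=np.array([.584,.1277])
go(*(f-.033*u+.036*v),.057,81.6)
c=encl('wrist',.065)
go(*(f-.033*u+.036*v),.057,81.6)
"
```

```text
t 17.68 pos [0.5405 0.0991 0.1384] thy 81.59 tilt [-0.003 -0.    -1.   ] shift [-0.0032  0.0017  0.0814] turn -0.0001 F [-0.3 -1.3 -0.1] w 1.0019318448739285
[574.9  98.2  61.4 126.9  81.5] (213, 173, 91, 158)
t 17.73 pos [0.5407 0.0991 0.1387] thy 81.55 tilt [-0.003 -0.    -1.   ] shift [-0.0029  0.0016  0.0817] turn -0.0008 F [ 0.7  0.5 -0.8] w 0.9931740215475806
```

Call:
{"name": "play_rows", "arguments": {"steps": [-0.001, 0.001, 0.035, 0, -0.001, 0.001, 0.055, 0, -0.001, 0.001, 0.055, 0]}}

```text
time: 18.1
tool_pos: [0.5406, 0.0998, 0.0827]
tcp_rot: [-0.23, -3.128, 0.002]
wrist_force: [0.2, 0.3, -0.7]
width: 1.002
grip_force: 0.0
```

```bash
python3 -c "
from gauge import *
u=np.array([np.cos(GX),np.sin(GX)]); v=np.array([-u[1],u[0]]); f=np.array([.584,.1277])
go(*(f-.033*u+.036*v),.057,81.6)
"
```

```text
t 18.1 pos [0.5406 0.0998 0.0827] thy 81.58 tilt [-0.006 -0.001 -1.   ] shift [-0.003   0.001   0.0257] turn -0.0003 F [ 0.2  0.3 -0.7] w 1.001574840679773
```

Call:
{"name": "play_rows", "arguments": {"steps": [-0.001, 0.0005, 0.015, 0, -0.001, 0.0005, 0.025, 0, -0.001, 0.0005, 0.025, 0, -0.001, 0.0005, 0.025, 0]}}

```text
time: 18.6
tool_pos: [0.5443, 0.1005, 0.0606]
tcp_rot: [0.229, 3.133, 0.0]
wrist_force: [-0.3, -1.0, 0.2]
width: 1.0
grip_force: 0.0
```

Call:
{"name": "play_rows", "arguments": {"steps": [0, 0, 0, 0, 0, 0, 0, 0, 0, 0, 0, 0, 0, 0, 0, 0, 0, 0, 0, 0, 0, 0, 0, 0], "jaw": 255, "grip_force": 30}}

```text
time: 19.35
tool_pos: [0.5448, 0.1009, 0.0613]
tcp_rot: [0.229, 3.132, 0.001]
wrist_force: [-0.2, 2.9, 5.3]
width: 0.721
grip_force: 34.1
```

Call:
{"name": "play_rows", "arguments": {"steps": [0, -0.008, 0, 0, 0, -0.02, 0, 0, 0, -0.035, 0, 0, 0, -0.05, 0, 0, 0, -0.06, 0, 0, 0, -0.06, 0, 0]}}

```text
time: 20.1
tool_pos: [0.5362, 0.04, 0.0614]
tcp_rot: [0.23, 3.131, -0.001]
wrist_force: [-0.1, -0.8, 6.8]
width: 0.713
grip_force: 34.2
```

Call:
{"name": "play_rows", "arguments": {"steps": [0, 0, 0, 0, 0, 0, 0, 0, 0, 0, 0, 0, 0, 0, 0, 0, 0, 0, 0, 0], "jaw": 0}}

```text
time: 20.72
tool_pos: [0.5352, 0.0411, 0.0602]
tcp_rot: [-0.229, -3.133, 0.0]
wrist_force: [0.4, -0.3, -0.5]
width: 0.999
grip_force: 0.0
```

Call:
{"name": "play_rows", "arguments": {"steps": [0, 0, -0.04, 0, 0, 0, -0.08, 0, 0, 0, -0.08, 0, 0, 0, -0.08, 0]}}

```text
time: 21.22
tool_pos: [0.5349, 0.0412, 0.14]
tcp_rot: [-0.229, -3.133, 0.0]
wrist_force: [-1.9, 0.1, 0.1]
width: 1.0
grip_force: 0.0
```

```bash
python3 -c "
from gauge import *
u=np.array([np.cos(GX),np.sin(GX)]); v=np.array([-u[1],u[0]]); f=np.array([.584,.1277])
c=encl('wrist',.065)
go(*(f-.095*u),.057,81.6)
"
```

```text
[566.6  35.   61.5 128.1  82.5] (203, 168, 91, 160)
t 21.27 pos [0.5343 0.0411 0.1392] thy 81.65 tilt [-0.002 -0.    -1.   ] shift [-0.0368 -0.0021  0.0821] turn 0.0009 F [ 0.3 -0.2 -0.2] w 1.0029618833443312
```

Call:
{"name": "play_rows", "arguments": {"steps": [-0.0365, -0.001, 0.04, 0, -0.0365, -0.001, 0.04, 0, -0.0365, -0.001, 0.04, 0]}}

```text
time: 21.65
tool_pos: [0.5698, 0.0348, 0.0987]
tcp_rot: [-0.229, -3.129, 0.0]
wrist_force: [0.3, -0.1, -0.0]
width: 1.0
grip_force: 0.0
```

```bash
python3 -c "
from gauge import *
c=encl('wrist',.065)
go(.5707,.0362,.055,82)
"
```

```text
[569.2  34.7  61.3 123.3  82.7] (191, 129, 119, 201)
t 21.7 pos [0.5704 0.0349 0.1   ] thy 81.65 tilt [-0.002  0.    -1.   ] shift [-0.0002  0.0013  0.045 ] turn -0.0062 F [ 0.6 -0.5 -0.5] w 0.9980125154762967
```

Call:
{"name": "play_rows", "arguments": {"steps": [0, 0, 0.03, -0.015, 0, 0, 0.046, -0.015, 0, 0, 0.046, -0.015, 0, 0, 0.046, -0.015]}}

```text
time: 22.2
tool_pos: [0.5718, 0.0349, 0.0554]
tcp_rot: [0.205, 3.133, 0.0]
wrist_force: [-0.5, -0.3, -0.5]
width: 1.0
grip_force: 0.0
```

Call:
{"name": "play_rows", "arguments": {"steps": [0, 0, 0, 0, 0, 0, 0, 0, 0, 0, 0, 0, 0, 0, 0, 0, 0, 0, 0, 0, 0, 0, 0, 0], "jaw": 255, "grip_force": 40}}

```text
time: 22.95
tool_pos: [0.5724, 0.035, 0.0557]
tcp_rot: [0.205, 3.133, 0.001]
wrist_force: [-0.9, 1.2, 6.0]
width: 0.714
grip_force: 46.2
```

Call:
{"name": "play_rows", "arguments": {"steps": [0, 0, -0.015, 0, 0, 0, -0.02, 0, 0, 0, -0.02, 0]}}

```text
time: 23.32
tool_pos: [0.5715, 0.0348, 0.0747]
tcp_rot: [0.205, 3.134, 0.0]
wrist_force: [-0.2, -0.5, -4.0]
width: 0.713
grip_force: 45.2
```

```bash
python3 -c "
from gauge import *
u=np.array([np.cos(GX),np.sin(GX)]); f=np.array([.584,.1277])
go(*(f-.09*u),.07,-8.4)
"
```

```text
t 23.32 pos [0.5715 0.0348 0.0747] thy 82.51 tilt [ 0.001 -0.    -1.   ] shift [0.001  0.0038 0.0047] turn 1.5866 F [-0.2 -0.5 -4. ] w 0.7134128706952563
```

Call:
{"name": "play_rows", "arguments": {"steps": [0.001, 0.002, 0, 1.587, 0.001, 0.002, 0, 1.587, 0.001, 0.002, 0, 1.587, 0.001, 0.002, 0, 1.587, 0.001, 0.002, 0, 1.587, 0.001, 0.002, 0, 1.587, 0.001, 0.002, 0, 1.587, 0.001, 0.002, 0, 1.587, 0.001, 0.002, 0, 1.587, 0.001, 0.002, 0, 1.587]}}

```text
time: 24.58
tool_pos: [0.5699, 0.0369, 0.0737]
tcp_rot: [-2.377, -2.053, 0.002]
wrist_force: [-1.1, 0.6, -4.0]
width: 0.717
grip_force: 45.1
```

```bash
python3 -c "
from gauge import *
u=np.array([np.cos(GX),np.sin(GX)]); f=np.array([.584,.1277])
c=encl('wrist',.084,'w5.png')
go(*(f-.09*u),.057,-8.4)
"
```

```text
[571.8  47.3 108.7  60.4  81.7] (170, 134, 161, 231)
t 24.62 pos [0.5701 0.0369 0.0738] thy -8.32 tilt [-0.001 -0.    -1.   ] shift [0.0019 0.0006 0.0168] turn 0.0014 F [-0.5  0.8 -3.7] w 0.7164349007579157
```

View pics/w5.png

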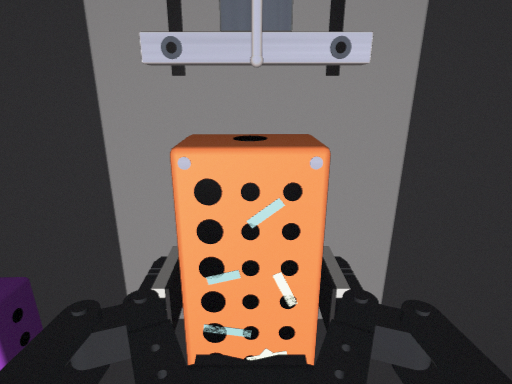

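The wrist view shows the socket end (250,138) facing the bar, laterally central and parallel. I set it down.

Call:
{"name": "play_rows", "arguments": {"steps": [0.001, 0.001, 0.01, 0.001, 0.001, 0.001, 0.016, 0.001, 0.001, 0.001, 0.017, 0.001, 0.001, 0.001, 0.017, 0.001]}}

```text
time: 25.12
tool_pos: [0.5715, 0.0378, 0.057]
tcp_rot: [-2.379, -2.051, 0.001]
wrist_force: [0.5, 0.2, -3.3]
width: 0.719
grip_force: 45.1
```

Call:
{"name": "play_rows", "arguments": {"steps": [0, 0, 0.001, 0, 0, 0, 0.001, 0, 0, 0, 0.001, 0]}}

```text
time: 25.5
tool_pos: [0.5718, 0.0378, 0.0566]
tcp_rot: [2.379, 2.051, 0.0]
wrist_force: [0.7, 0.1, -3.8]
width: 0.715
grip_force: 45.1
```

Call:
{"name": "play_rows", "arguments": {"steps": [0, 0, 0.001, 0, 0, 0, 0.0015, 0, 0, 0, 0.0015, 0]}}

```text
time: 25.88
tool_pos: [0.5719, 0.0378, 0.0557]
tcp_rot: [2.379, 2.051, 0.0]
wrist_force: [-3.1, 0.5, 4.3]
width: 0.718
grip_force: 46.2
```

Call:
{"name": "play_rows", "arguments": {"steps": [0, 0, 0, 0, 0, 0, 0, 0, 0, 0, 0, 0, 0, 0, 0, 0, 0, 0, 0, 0], "jaw": 0}}

```text
time: 26.5
tool_pos: [0.5717, 0.0378, 0.0548]
tcp_rot: [-2.38, -2.051, 0.0]
wrist_force: [-0.4, -1.2, -0.2]
width: 0.995
grip_force: 0.0
```

Call:
{"name": "play_rows", "arguments": {"steps": [0, 0, -0.05, 0, 0, 0, -0.085, 0, -0.04, 0, -0.085, 0, -0.085, 0, -0.085, 0, -0.085, 0, -0.085, 0, -0.085, 0, -0.085, 0]}}

```text
time: 27.25
tool_pos: [0.5591, -0.0462, 0.1398]
tcp_rot: [-2.38, -2.05, -0.0]
wrist_force: [0.3, -1.4, -0.4]
width: 1.001
grip_force: 0.0
```

```bash
python3 -c "
from gauge import *
u=np.array([np.cos(GX),np.sin(GX)]); f=np.array([.584,.1277])
c=encl('wrist',.065)
go(*(f-.172*u),.05,-8.4)
"
```

```text
[571.4  30.2 102.4  61.3  81.6] (197, 0, 108, 177)
t 27.3 pos [ 0.5592 -0.0457  0.1397] thy -8.48 tilt [-0.  0. -1.] shift [ 0.0032 -0.0006  0.0897] turn -0.0014 F [ 0.1 -0.5  0.3] w 0.9986067848025805
```

Call:
{"name": "play_rows", "arguments": {"steps": [0.001, 0.001, 0.05, 0, 0.001, 0.001, 0.08, 0, 0.001, 0.001, 0.089, 0, 0.001, 0.001, 0.089, 0], "jaw": 150}}

```text
time: 27.8
tool_pos: [0.5602, -0.0447, 0.0506]
tcp_rot: [-2.378, -2.052, 0.001]
wrist_force: [0.8, -0.4, 0.7]
width: 0.412
grip_force: 0.0
```

Call:
{"name": "play_rows", "arguments": {"steps": [0.005, 0, 0, 0, 0.01, 0, 0, 0, 0.014, 0, 0, 0, 0.018, 0, 0, 0, 0.022, 0, 0, 0, 0.026, 0, 0, 0, 0.029, 0, 0, 0, 0.032, 0, 0, 0, 0.034, 0, 0, 0, 0.034, 0, 0, 0]}}

```text
time: 29.05
tool_pos: [0.5653, -0.0114, 0.0507]
tcp_rot: [-2.379, -2.051, -0.0]
wrist_force: [0.1, -2.3, 2.7]
width: 0.414
grip_force: 1.2
```

```bash
python3 -c "
from gauge import *
u=np.array([np.cos(GX),np.sin(GX)]); f=np.array([.584,.1277])
c=encl('wrist',.065,'w6.png')
go(*(f-.131*u),.05,-8.4)
"
```

```text
[573.2  47.   95.9  60.8  81.4] (150, 0, 194, 269)
t 29.1 pos [ 0.5652 -0.0115  0.0506] thy -8.48 tilt [-0.     0.001 -1.   ] shift [ 0.0094 -0.0016  0.0006] turn -0.0015 F [ 0.3 -2.2  1.3] w 0.4106917179542082
```

View pics/w6.png

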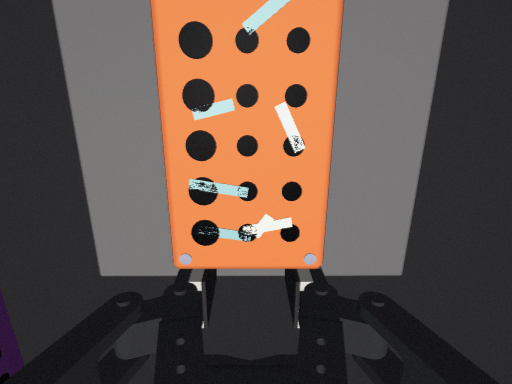

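The wrist view shows both fingers square on the plain end at (190,270) and (305,270), with about 9 mm left.

Call:
{"name": "play_rows", "arguments": {"steps": [0.001, 0, 0, 0, 0.002, 0, 0, 0, 0.003, 0, 0, 0, 0.004, 0, 0, 0, 0.005, 0, 0, 0, 0.006, 0, 0, 0, 0.007, 0, 0, 0, 0.007, 0, 0, 0]}}

```text
time: 30.1
tool_pos: [0.5661, -0.0046, 0.0506]
tcp_rot: [-2.379, -2.051, 0.0]
wrist_force: [0.5, -0.9, -0.7]
width: 0.413
grip_force: 0.6
```

Call:
{"name": "play_rows", "arguments": {"steps": [0.0005, 0, 0, 0, 0.001, 0, 0, 0, 0.0015, 0, 0, 0, 0.0015, 0, 0, 0]}}

```text
time: 30.6
tool_pos: [0.5665, -0.0033, 0.0508]
tcp_rot: [-2.379, -2.051, 0.0]
wrist_force: [-0.1, -0.6, 0.4]
width: 0.416
grip_force: 0.7
```

Call:
{"name": "play_rows", "arguments": {"steps": [0.0005, 0, 0, 0, 0.001, 0, 0, 0, 0.001, 0, 0, 0]}}

```text
time: 30.98
tool_pos: [0.5666, -0.0026, 0.0508]
tcp_rot: [2.38, 2.051, -0.001]
wrist_force: [-1.9, -3.9, -1.9]
width: 0.408
grip_force: 1.6
```

Call:
{"name": "play_rows", "arguments": {"steps": [0.0005, 0, 0, 0, 0.001, 0, 0, 0, 0.001, 0, 0, 0]}}

```text
time: 31.35
tool_pos: [0.5668, -0.0015, 0.0508]
tcp_rot: [-2.38, -2.051, 0.0]
wrist_force: [-0.8, -3.3, -1.8]
width: 0.413
grip_force: 1.9
```

Call:
{"name": "play_rows", "arguments": {"steps": [0.0005, 0, 0, 0, 0.001, 0, 0, 0, 0.001, 0, 0, 0]}}

```text
time: 31.72
tool_pos: [0.567, -0.0005, 0.0508]
tcp_rot: [2.379, 2.051, -0.0]
wrist_force: [-1.0, -4.4, -0.5]
width: 0.412
grip_force: 2.5
```

Call:
{"name": "play_rows", "arguments": {"steps": [0.0005, 0, 0, 0, 0.001, 0, 0, 0, 0.001, 0, 0, 0]}}

```text
time: 32.1
tool_pos: [0.5671, -0.0004, 0.051]
tcp_rot: [2.378, 2.051, -0.002]
wrist_force: [-0.6, -7.8, -1.4]
width: 0.409
grip_force: 4.3
```

```bash
python3 -c "
from gauge import *
u=np.array([np.cos(GX),np.sin(GX)]); f=np.array([.584,.1277])
go(*(f-.131*u),.05,-8.4)
"
```

```text
t 32.1 pos [ 5.671e-01 -4.000e-04  5.100e-02] thy -8.43 tilt [-0.    -0.002 -1.   ] shift [-0.0018 -0.0019  0.001 ] turn -0.0005 F [-0.6 -7.8 -1.4] w 0.4087032979268177
```

Position has stalled and force is at about 8 N, so the end is home. I hold it, then retreat straight back.

Call:
{"name": "play_rows", "arguments": {"steps": [0.0007, 0, 0, 0, 0.0007, 0, 0, 0, 0.0007, 0, 0, 0, 0.0007, 0, 0, 0, 0.0007, 0, 0, 0, 0.0007, 0, 0, 0, 0.0007, 0, 0, 0, 0.0007, 0, 0, 0]}}

```text
time: 33.1
tool_pos: [0.5671, -0.0004, 0.051]
tcp_rot: [2.377, 2.051, -0.003]
wrist_force: [-2.4, -11.0, -0.3]
width: 0.413
grip_force: 5.5
```

Call:
{"name": "play_rows", "arguments": {"steps": [-0.003, 0, 0, 0, -0.01, 0, 0, 0, -0.03, 0, 0, 0, -0.03, 0, -0.05, 0, -0.03, 0, -0.1, 0, -0.03, 0, -0.1, 0]}}

```text
time: 33.85
tool_pos: [0.5668, -0.0297, 0.1565]
tcp_rot: [2.374, 2.045, 0.012]
wrist_force: [0.6, -0.9, 0.4]
width: 0.412
grip_force: 0.0
```

Call:
{"name": "play_rows", "arguments": {"steps": [0.05, 0, -0.03, 0, 0.08, 0, -0.03, 0, 0.08, 0, -0.03, 0, 0.08, 0, -0.03, 0]}}

```text
time: 34.35
tool_pos: [0.5738, 0.05, 0.1797]
tcp_rot: [-2.379, -2.051, 0.003]
wrist_force: [0.1, 0.7, -0.6]
width: 0.412
grip_force: 0.0
```

```bash
python3 -c "
from gauge import *
c=encl('wrist',.065); im=c[0]
r=proj([.584,.1277,.06],c).astype(int); print(r)
y=max(r[1]-60,0);x=max(r[0]-110,0)
cv2.imwrite('pics/w7.png',cv2.resize(im[y:y+150,x:x+220],(770,525),interpolation=cv2.INTER_CUBIC))
go(.57,0,.2,-8.4)
"
```

```text
[576.6  69.3 119.2  61.5  81.6] (208, 92, 84, 148)
[248  92]
t 34.4 pos [0.5738 0.0497 0.1797] thy -8.51 tilt [-0.002 -0.    -1.   ] shift [-0.0497  0.0035 -0.0203] turn -0.0019 F [0.4 0.2 0. ] w 0.41259912969681606
```

View pics/w7.png

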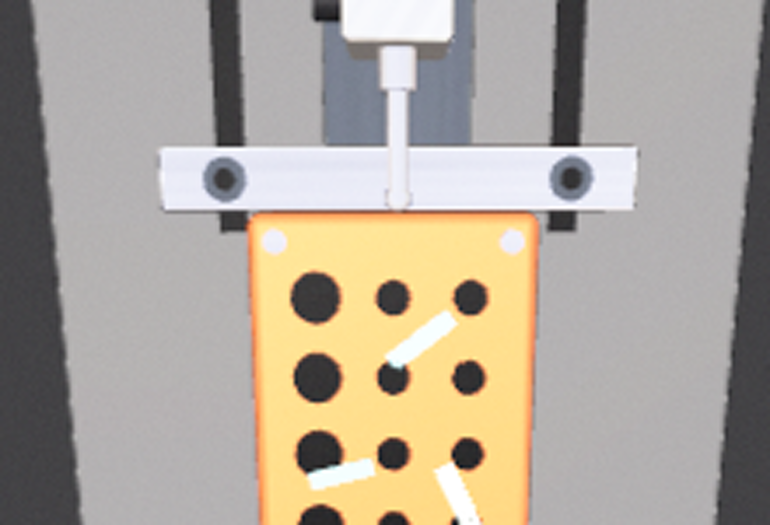

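The socket end is flush on the bar at crop row 211, central, with the plunger tip at (397,205) level with the bar's face. The robot is clear of everything, so I hand the job in.

```bash
python3 -c "
from workcell import bot
print(bot.finish_job())"
```

```text
the job is handed in; nothing more can be done
None
```

I pressed the jack side home against the bar and held it for about a second, then did the same with the socket end; it stands there flush with the plunger in, and I handed the job in with the robot clear (verdict not shown).

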